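# Free the seized stop pin of the dry-block heater

### The job

The orange-tabbed pin has seized in the aluminium block of the dry-block heater. Work it free by twisting it back and forth while pulling upward, so that the block stays down on its seat (a straight pull would lift the block with it), then set the pin down gently inside the blue tray and let go. Leave everything else standing where it is.

Things in the scene. Friction and masses are not known exactly. Their poses are not given: they have to be found in the camera images.
- pin: seized pin, 81 mm long, 0.11 kg. Origin: centre of its lower end; z along it to the tab (up). From the lower end: dark steel round-nosed shaft, 14 mm diameter, 0 to 44 mm; collar, 26 mm diameter, 44 to 49 mm; flat orange tab, 49 to 81 mm, 34 mm wide along x, 12 mm thick along y. At the start fully down, collar resting on the block. It turns either way without limit and stays where it is left
- pin_grip (a point): middle of the pin's orange tab, on the pin's axis, 65 mm from its lower end; axes as the pin's. Pinch the tab from above across its 12 mm thickness (along y)
- bore_mouth (a point): centre of the bore at the block's top, z up. Tight for the pin's first 20 mm up, then 1 mm play. Rubbing of 21 to 33 N acts against the way the shaft's surface slides: a straight pull takes all of it and lifts the block (16 N with pin); while turning (about 0.2 N m) rising at most 2 mm per radian only 6 to 9 N is left against the pull
- block (a joint): lift of the aluminium block (130 by 95 mm, 55 mm high, 1.5 kg) off its seat in the heater, m: 0 seated, positive lifted, at most 0.03. It cannot turn or tilt; only its weight holds it down. It sinks back when let go, or when the pin in it is turned without pulling
- heater: white dry-block heater, 240 mm (x) by 170 mm (y), 68 mm high, fixed; origin at the centre of its underside, control panel at -x. The bore (block's centre) lies 30 mm from the origin towards +x; block top 80 mm above the bench. Two capped tubes stay in the block, 50 mm towards +x and 34 mm either side of the bore, rising 22 mm above the block
- blue_tray: blue open plastic tray, 200 mm (x) by 160 mm (y) and 35 mm high outside, walls 4 mm, floor 4 mm thick; origin at the centre of its underside, z up; loose, 0.45 kg. The pin goes in here, lying or standing
- grey_tray: grey tray of the same size and frame as the blue one; not to be used; a bystander
- flask1: clear conical glass flask, 84 mm wide at the foot, 120 mm high; origin at the centre of its underside; a bystander
- flask2: clear conical glass flask, 84 mm wide at the foot, 120 mm high; origin at the centre of its underside; a bystander
- jar: closed amber jar, 64 mm wide, 100 mm high; origin at the centre of its underside; a bystander
- rack: white plastic rack with capped culture tubes, 116 mm (x) by 190 mm (y), 132 mm high; origin at the centre of its underside; a bystander
- dishes: stack of four round clear dishes, 88 mm wide, 58 mm high; origin at the centre of its underside; a bystander
- pin_mid (a point): middle of the pin's length, on its axis, 40 mm from its lower end
There are look-alikes about, which are no part of the job. Of the things like the pin, leave any that is purple, turquoise or white; of the rest the smaller one is meant.

How it is judged (in metres and radians):
On the way:
1. the pin is drawn wholly out of its bore: its lower end stands above the block's top (z of pin in the frame of bore_mouth above 0.003 m), for 0.1 s.
At the end, for the whole second after the job is handed in: The middle of the pin is inside the walls of the blue tray and less than 60 mm above the tray's underside, the pin lies or stands still (under 30 mm/s) and is let go, the tray is level (within 0.1 rad) and the block is on its seat (within 2 mm) (x of pin_mid in the frame of blue_tray between -0.096 and 0.096 m and y of pin_mid in the frame of blue_tray between -0.076 and 0.076 m and z of pin_mid in the frame of blue_tray between 0 and 0.06 m and linear speed of pin below 0.03 m/s and angle between blue_tray's own z axis and vertical below 0.1 rad and value of joint block below 0.002 m); the robot touches nothing.
It fails at once if the aluminium block is lifted more than 5 mm off its seat (value of joint block above 0.005 m).
It fails at once if the pin is dropped (falls faster than 1.1 m/s out of the fingers, about 60 mm) (linear speed of pin above 1.1 m/s and contact force between the fingers and pin below 0.2 N).
It fails at once if a bystander (flask, jar, rack, dishes or grey tray) is pushed more than 30 mm from its place (distance of any of flask1, flask2, jar, rack, dishes, grey_tray from where it was at the start of the episode above 0.03 m).
It also fails if it takes over 72 s, if anything falls off the work surface, if the arm or the gripper's body presses on something with over 40 N, if the wrist force passes 120 N, or if a joint passes its speed limit or range.

### The arm

A 6-joint arm with a two-finger parallel gripper is mounted at the origin on the work surface. World frame = base frame: x ahead of the robot, y to its left, z up, the work surface at z = 0. Lengths are in m, angles in degrees, forces in N, time in s.
With the tool pointing down it reaches from about 0.35 to 0.925 m from the base axis. Payload 6.4 kg.
Tool frame: the origin (TCP) lies on the front face of the gripper's body, between the roots of the fingers; the fingertips stand 97 mm ahead of it and the grasp point (between the pads) lies 78 mm ahead of it (r.tcp_to_grasp is the distance from the TCP to the grasp point, in m); z points along the fingers, y is the line along which they close (so a half turn about z gives the same grasp; the last joint's range is limited). The gripper opens to 94 mm and grips with 3 to 60 N. Pads are 16 mm wide; open, the fingers measure 119 mm over their backs; the gripper's body (75 mm by 177 mm) begins 78 mm behind the grasp point.
Start: joints at [62.962, 14.043, 89.255, -0, 76.702, -9.975], TCP at [0.191, 0.621, 0.303] pointing down, gripper open.
Joint ranges: [-179.41, 179.41], [-58.25, 129.5], [7.25, 145.43], [-54.29, 234.29], [11.92, 165.04], [-157.13, 157.13]. Speed limits (degrees/s): [147.25, 147.25, 180, 180, 180, 180].

### API

Orientations are given as [roll, pitch, yaw] about the fixed x, y, z axes, in that order (R = Rz(yaw) Ry(pitch) Rx(roll)).
In Python, from station import r gives the robot as it stands.
- The arm moves only by the tool send_rows, never from a script. Its argument "increments" is one flat list of numbers, 5 for each row, row after row: the shift along the tool's x, y, z in units of 12 cm (1.0 is 12 cm), then the turn about the tool's z in units of 360 degrees (1.0 is 360 degrees), then the opening, from -1 (shut) to 1 (fully open). In form: [dx, dy, dz, turn, gripper, dx, dy, dz, turn, gripper, ...]. A call has 1 to 20 rows; each row is the pose to reach, as a shift and turn from the pose commanded when the call began, along the tool's axes at that moment, turning the shorter way round; what a row does not reach only later rows make up. A row lasts 1/12 s, in which the tool goes at most 41.7 mm and 7.16 degrees, less where a joint would pass 70% of its speed; a pose out of reach is approached as far as the arm can. A call with a number of a shift or a turn outside -1 to 1 is refused whole. A call with a gripper value outside its range is refused whole. The fingers move at their own pace and stop on an object; "newtons" is the grip in N (left out, the last holds). Time passes only in rows, so rows that repeat a pose let the fingers close. It gives the time, the measured TCP pose, the force, the opening and the grip force at its end, in the units of the state.
- r.read_state(): the state, without advancing time (a new reading comes with each control period).
- r.get_image(name): name is "scene" or "top"; returns a dict with "frame" (384x512x3 uint8, blue, green, red), "fx", "fy", "cx", "cy" (pixels), "xyz" and "orientation" of the camera in the world. Camera axes: x right, y up, looking along -z (the intrinsics and any distortion apply to the point x, -y, -z); pixel columns grow to the right and rows downward; lengths in m; the calibration is good to about 2 mm. A picture is of the moment at which its call begins. There is no depth.
- r.sign_off(): hands the job in; it is judged then, once.
The state is a dict: "time_s": time; "joint_pos": joint angles; "dq": joint speeds; "tau": joint torques, N m; "position": TCP position; "ee_rot": TCP orientation; "contact_force": force on the tool from outside, world axes, zero at the start; "wrist_torque": the same for the moment, N m; "grip_width": finger opening in m; "grasp_force": force on a finger pad.
Only numpy, scipy, OpenCV 4.12 (cv2) and the standard library are available. Lean on these libraries where they do the work, as an engineer would, in place of code of your own. Each camera call takes 0.05 s, during which the arm holds its last target. There are 200 camera calls.

## Working session

There is one attempt and no reset: what is moved stays moved. The work goes in short steps, Python scripts to look and compute and a tool call to move; the robot and the scene stay as the last step left them, time stands still between calls to the robot, and variables do not carry over. Pictures are saved under pics/ and viewed, at most 10 in all, crops included, and the job is handed in when it is done.

Besides the shell and the picture viewer there is one more tool, called as name(argument=value, ...) on one line, values as JSON. send_rows: Moves the arm, as the interface text tells. Shifts and turns lie within -1 to 1; 1 stands for 12 cm of shift or 360 degrees of turn. Its arguments: {"type":"object","properties":{"increments":{"type":"array"},"newtons":{"type":"number"}},"required":["increments"]}

```bash
mkdir -p pics; cat > h.py <<'E'
import numpy as np, cv2
from scipy.spatial.transform import Rotation as R
from station import r
def cam(n):
    g=r.get_image(n); return g
def proj(g,P):
    M=R.from_euler('xyz',g['orientation'],degrees=True).as_matrix()
    p=(np.atleast_2d(P)-g['xyz'])@M
    return np.c_[g['cx']+g['fx']*p[:,0]/-p[:,2], g['cy']-g['fy']*p[:,1]/-p[:,2]]
def ray(g,u,v):
    M=R.from_euler('xyz',g['orientation'],degrees=True).as_matrix()
    d=M@np.array([(u-g['cx'])/g['fx'],-(v-g['cy'])/g['fy'],-1]); return np.array(g['xyz']),d/np.linalg.norm(d)
def atz(g,u,v,z):
    o,d=ray(g,u,v); return o+d*(z-o[2])/d[2]
def tri(rs):
    A=sum(np.eye(3)-np.outer(d,d) for o,d in rs); b=sum((np.eye(3)-np.outer(d,d))@o for o,d in rs); return np.linalg.solve(A,b)
E
python3 - <<'E'
from h import *
import pickle
gs={}
for n in('scene','top'):
    g=cam(n);gs[n]=g;cv2.imwrite(f'pics/{n}0.png',g['frame']);print(n,{k:v for k,v in g.items() if k!='frame'})
pickle.dump(gs,open('g0.pkl','wb'))
print(r.read_state())
E
```

```text
scene {'fx': 380.38427523794104, 'fy': 380.38427523794104, 'cx': 255.95742430095663, 'cy': 192.07870195802687, 'xyz': array([ 1.09999426, -0.35984984,  0.86148029]), 'orientation': array([40.37200034,  0.82090221, 52.05117991])}
top {'fx': 400.89527284572694, 'fy': 400.89527284572694, 'cx': 254.89262471590794, 'cy': 197.61828145212837, 'xyz': array([0.40150246, 0.0369397 , 1.28493933]), 'orientation': array([  9.3114732 ,  -0.68884146, -91.38885233])}
{'time_s': 0.1, 'joint_pos': array([ 6.29618632e+01,  1.40795030e+01,  8.93155763e+01,  1.20395776e-03,
        7.67030883e+01, -9.97526452e+00]), 'dq': array([ 0.05242675, -0.07554701, -0.19677574,  0.03337031,  0.02007637,
        0.07344659]), 'tau': array([-3.10767600e-04, -4.16917920e+01, -3.15524554e+01,  6.86317286e-02,
        3.09076288e-02, -2.77039823e-05]), 'position': array([0.19054621, 0.62106095, 0.30168433]), 'ee_rot': array([-1.79903519e+02, -1.81583808e-02,  1.62936835e+02]), 'contact_force': array([-0.18860457,  0.07531932, -0.37780827]), 'wrist_torque': array([-0.00574269, -0.00416872,  0.00663971]), 'grasp_force': 0.0, 'grip_width': 0.09371012785970792}
```

View pics/scene0.png

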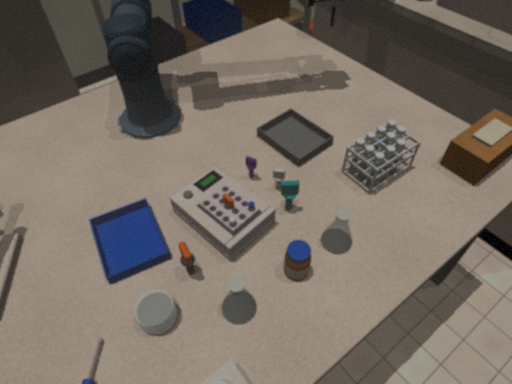

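View pics/top0.png

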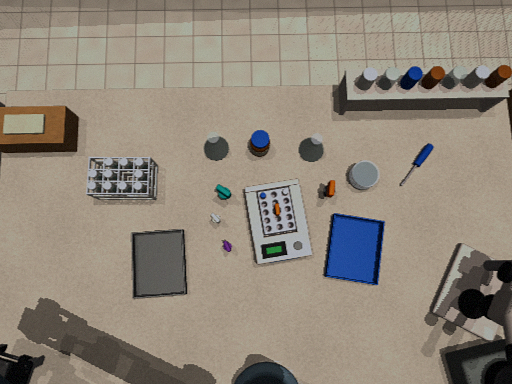

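The scene shows five pin-like things, given as scene / top pixels:
- orange in the heater block (229,201) / (277,211)
- orange standing on the bench (186,254) / (329,189), which looks bigger
- purple (251,164) / (227,245)
- turquoise (289,190) / (223,191)
- white (279,176) / (215,218)

I choose the orange one in the block. The blue tray is at (130,240) / (354,249). Next is a close crop to check the choice.

```bash
python3 - <<'E'
from h import *
import pickle
gs=pickle.load(open('g0.pkl','rb'))
a=cv2.resize(gs['scene']['frame'][165:285,165:285],None,fx=3.3,fy=3.3,interpolation=cv2.INTER_CUBIC)
b=cv2.resize(gs['top']['frame'][170:290,235:355][:, :],None,fx=3.3,fy=3.3,interpolation=cv2.INTER_CUBIC)
cv2.imwrite('pics/crop0.png',np.hstack([a,b]))
s,t=gs['scene'],gs['top']
print('pin tri',tri([ray(s,229,200),ray(t,277,210)]), atz(t,277,210,.14))
for c in[(334,215),(383,219),(377,283),(325,276)]: print('tray',atz(t,*c,.035))
for c in[(245,187),(299,180),(311,256),(257,265)]: print('heater',atz(t,*c,.068))
E
```

```text
pin tri [ 0.55832303 -0.04406684  0.0995716 ] [ 0.55128953 -0.04419056  0.14      ]
tray [ 0.54511708 -0.23045337  0.035     ]
tray [ 0.52895274 -0.38416077  0.035     ]
tray [ 0.33266976 -0.35071049  0.035     ]
tray [ 0.35763767 -0.19219181  0.035     ]
heater [0.63454162 0.04722146 0.068     ]
heater [ 0.65296781 -0.12070039  0.068     ]
heater [ 0.4188768  -0.14703871  0.068     ]
heater [0.39612084 0.01612268 0.068     ]
```

View pics/crop0.png

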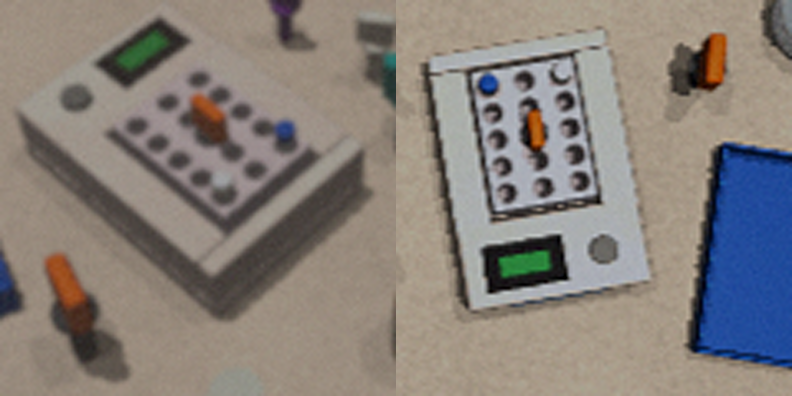

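Crop check: the small orange tab is in the block's bore (left crop ~(209,112), right ~(537,130)), and the bench one is clearly larger. I'll fit the tab's pose in both views with a silhouette model.

```bash
cat >> h.py <<'E'
def orange(g): 
    h=cv2.cvtColor(g['frame'],cv2.COLOR_BGR2HSV); return cv2.inRange(h,(3,150,90),(18,255,255))
def fit(views,p0,ks=6):
    from scipy.optimize import minimize
    T=[]
    for g,(u,v) in views:
        x,y=u-18,v-18; m=orange(g)[y:y+36,x:x+36]
        T.append((g,x,y,cv2.resize(m,None,fx=ks,fy=ks,interpolation=cv2.INTER_LINEAR)>127))
    B=np.array([[a,b,c] for a in(-.017,.017) for b in(-.006,.006) for c in(-.016,.016)])
    def cost(p):
        c=np.cos(p[3]);s=np.sin(p[3]);P=B@np.array([[c,s,0],[-s,c,0],[0,0,1]])+p[:3]; e=0
        for g,x,y,m in T:
            q=(proj(g,P)-[x,y]+.5)*ks-.5
            k=np.zeros(m.shape,np.uint8); cv2.fillConvexPoly(k,cv2.convexHull(np.round(q*16).astype(np.int32)),1,shift=4)
            e+=1-(m&(k>0)).sum()/(m|(k>0)).sum()
        return e
    best=None
    for yw in np.radians(range(-40,50,10)):
        S=np.vstack([[*p0,yw]]*5); S[1:]+=np.diag([.006,.006,.006,.2])
        o=minimize(cost,S[0],method='Nelder-Mead',options=dict(initial_simplex=S))
        if best is None or o.fun<best.fun: best=o
    return best
E
python3 - <<'E'
from h import *
import pickle
gs=pickle.load(open('g0.pkl','rb'));s,t=gs['scene'],gs['top']
o=fit([(s,(228,200)),(t,(277,210))],[.556,-.045,.101])
print(o.x[:3],np.degrees(o.x[3]),o.fun)
M=R.from_euler('xyz',r.read_state()['ee_rot'],degrees=True).as_matrix();print(M.round(3))
d=(o.x[:3]-r.read_state()['position']); print(M.T@d/.12)
E
```

```text
[ 0.55969976 -0.04686608  0.1029354 ] -0.8252012846428545 0.9908178718774894
[[-0.956  0.293 -0.001]
 [ 0.293  0.956 -0.002]
 [ 0.    -0.002 -1.   ]]
[-4.57461731 -4.41559842  1.66222922]
```

```bash
python3 - <<'E'
from h import *
import pickle
gs=pickle.load(open('g0.pkl','rb'))
for n,(u,v) in dict(scene=(228,200),top=(277,210)).items():
    m=orange(gs[n])[v-11:v+12,u-11:u+12]
    print('\n'.join(''.join('#' if k else '.' for k in q) for q in m))
    h=cv2.cvtColor(gs[n]['frame'],cv2.COLOR_BGR2HSV); print(h[v,u-4:u+5].tolist())
E
```

```text
.......................
.......................
.......................
.......................
.......................
.......##..............
.......####............
.......######..........
.......######..........
........######.........
.........######........
..........######.......
............###........
.......................
.......................
.......................
.......................
.......................
.......................
.......................
.......................
.......................
.......................
[[8, 135, 83], [8, 137, 82], [9, 146, 84], [9, 163, 100], [9, 188, 118], [13, 207, 138], [10, 194, 154], [11, 200, 145], [9, 160, 131]]
.......................
.......................
.......................
.......................
..........##...........
.........####..........
.........####..........
.........####..........
.........####..........
.........#####.........
..........####.........
..........####.........
..........####.........
..........####.........
..........####.........
...........##..........
.......................
.......................
.......................
.......................
.......................
.......................
.......................
[[120, 6, 41], [0, 38, 34], [6, 229, 58], [14, 221, 151], [15, 225, 177], [14, 232, 176], [13, 221, 119], [6, 19, 68], [107, 14, 160]]
```

```bash
sed -i 's/(3,150,90),(18/(2,115,50),(18/' h.py; python3 - <<'E'
from h import *
import pickle
gs=pickle.load(open('g0.pkl','rb'));s,t=gs['scene'],gs['top']
for vs in ([(s,(228,200)),(t,(277,210))],[(t,(277,210))]):
    o=fit(vs,[.556,-.045,.101]); print(o.x[:3],np.degrees(o.x[3]),o.fun)
m=orange(s)[190:214,216:242]
print('\n'.join(''.join('#' if k else '.' for k in q) for q in m))
E
```

```text
[ 0.55886795 -0.04670443  0.10416946] -0.7454933478123084 0.5220673762356383
[ 0.55912326 -0.04700786  0.10024801] -0.8284476236970111 0.17181208053691277
..........................
..........................
..........................
..........................
........###...............
.......######.............
.......#######............
........#######...........
........########..........
........#########.........
........#########.........
........#########.........
.........########.........
..........######..........
...........######.........
............#####.........
.............####.........
..............##..........
..........................
..........................
..........................
..........................
..........................
..........................
```

```bash
python3 - <<'E'
from h import *
import pickle
from scipy.optimize import minimize
gs=pickle.load(open('g0.pkl','rb'));s,t=gs['scene'],gs['top']
B=np.array([[a,b,c] for a in(-.017,.017) for b in(-.006,.006) for c in(-.016,.016)])
def tgt(g,u,v):  # redness contrast, soft
    f=g['frame'][v-14:v+15,u-14:u+15].astype(float); return np.clip((f[...,2]-f[...,0])/(f[...,2]+1)/.6,0,1),u-14,v-14
for n,u,v in(('scene',229,200),('top',277,210)):
    g=gs[n]; m,x,y=tgt(g,u,v); K=16; out=[]
    for yw in range(-20,36,5):
        a=np.radians(yw);c,s_=np.cos(a),np.sin(a)
        def cost(p):
            P=B@np.array([[c,s_,0],[-s_,c,0],[0,0,1]])+[*p,.101]
            q=(proj(g,P)-[x,y]+.5)*K-.5; k=np.zeros((29*K,29*K),np.float32)
            cv2.fillConvexPoly(k,cv2.convexHull(np.round(q*16).astype(np.int32)),1,shift=4)
            return ((cv2.resize(k,(29,29),interpolation=cv2.INTER_AREA)-m)**2).sum()
        S=np.array([[.556,-.045],[.561,-.045],[.556,-.040]]); o=minimize(cost,S[0],method='Nelder-Mead',options=dict(initial_simplex=S,xatol=1e-4))
        out.append((yw,round(o.fun,2),*o.x.round(4)))
    print(n,*out,sep='\n')
E
```

```text
scene
(-20, np.float64(42.92), np.float64(0.5596), np.float64(-0.0439))
(-15, np.float64(34.23), np.float64(0.559), np.float64(-0.0442))
(-10, np.float64(27.58), np.float64(0.5592), np.float64(-0.0442))
(-5, np.float64(24.1), np.float64(0.5588), np.float64(-0.0443))
(0, np.float64(24.14), np.float64(0.5599), np.float64(-0.0447))
(5, np.float64(25.63), np.float64(0.5597), np.float64(-0.0444))
(10, np.float64(28.63), np.float64(0.5592), np.float64(-0.0446))
(15, np.float64(32.4), np.float64(0.5588), np.float64(-0.0448))
(20, np.float64(36.47), np.float64(0.5602), np.float64(-0.044))
(25, np.float64(40.58), np.float64(0.5603), np.float64(-0.0441))
(30, np.float64(44.34), np.float64(0.5599), np.float64(-0.0442))
(35, np.float64(48.0), np.float64(0.5598), np.float64(-0.044))
top
(-20, np.float64(25.37), np.float64(0.5588), np.float64(-0.0469))
(-15, np.float64(19.25), np.float64(0.559), np.float64(-0.0467))
(-10, np.float64(12.78), np.float64(0.5588), np.float64(-0.0468))
(-5, np.float64(8.93), np.float64(0.5589), np.float64(-0.0464))
(0, np.float64(6.27), np.float64(0.5593), np.float64(-0.0463))
(5, np.float64(5.54), np.float64(0.5591), np.float64(-0.0464))
(10, np.float64(7.43), np.float64(0.5591), np.float64(-0.0463))
(15, np.float64(10.87), np.float64(0.5592), np.float64(-0.0463))
(20, np.float64(15.43), np.float64(0.559), np.float64(-0.0465))
(25, np.float64(20.42), np.float64(0.5591), np.float64(-0.0465))
(30, np.float64(25.36), np.float64(0.5594), np.float64(-0.0465))
(35, np.float64(30.6), np.float64(0.5594), np.float64(-0.0466))
```

send_rows(increments=[-0.913,-0.883,0,0,-0.15,-0.913,-0.883,0,0,-0.15,-0.913,-0.883,0,0,-0.15,-0.913,-0.883,0,0,-0.15,-0.913,-0.883,0,0,-0.15], newtons=60)

```text
time_s: 0.52
position: [0.266, 0.4846, 0.3021]
ee_rot: [-179.9, 0.0, 162.7]
contact_force: [0.2, -0.1, 0.5]
grip_width: 0.064
grasp_force: 0.0
```

send_rows(increments=[-0.913,-0.883,0,0,-0.15,-0.913,-0.883,0,0,-0.15,-0.913,-0.883,0,0,-0.15,-0.913,-0.883,0,0,-0.15,-0.913,-0.883,0,0,-0.15])

```text
time_s: 0.93
position: [0.3396, 0.3519, 0.3025]
ee_rot: [-180.0, 0.0, 162.7]
contact_force: [0.2, -0.0, -0.3]
grip_width: 0.0396
grasp_force: 0.0
```

send_rows(increments=[-0.913,-0.883,0,0,-0.15,-0.913,-0.883,0,0,-0.15,-0.913,-0.883,0,0,-0.15,-0.913,-0.883,0,0,-0.15,-0.913,-0.883,0,0,-0.15])

```text
time_s: 1.35
position: [0.4134, 0.2188, 0.3027]
ee_rot: [-180.0, 0.0, 162.7]
contact_force: [-1.0, 0.4, 0.5]
grip_width: 0.0399
grasp_force: 0.0
```

send_rows(increments=[-0.913,-0.883,0,0,-0.15,-0.913,-0.883,0,0,-0.15,-0.913,-0.883,0,0,-0.15,-0.913,-0.883,0,0,-0.15,-0.913,-0.883,0,0,-0.15])

```text
time_s: 1.77
position: [0.4872, 0.0856, 0.3027]
ee_rot: [-180.0, 0.0, 162.7]
contact_force: [0.6, -0.1, 0.6]
grip_width: 0.0399
grasp_force: 0.0
```

send_rows(increments=[-0.913,-0.883,0.35,-0.053,-0.15,-0.913,-0.883,0.35,-0.053,-0.15,-0.913,-0.883,0.35,-0.053,-0.15,-0.913,-0.883,0.35,-0.053,-0.15,-0.913,-0.883,0.35,-0.053,-0.15,-0.913,-0.883,0.35,-0.053,-0.15,-0.913,-0.883,0.35,-0.053,-0.15])

```text
time_s: 2.35
position: [0.5589, -0.044, 0.2604]
ee_rot: [179.9, -0.0, -177.9]
contact_force: [-0.5, 0.4, 0.2]
grip_width: 0.0399
grasp_force: 0.0
```

```bash
python3 - <<'E'
from h import *
s=r.read_state();print(s['time_s'],s['position'],s['ee_rot'],s['joint_pos'],s['grip_width'])
M=R.from_euler('xyz',s['ee_rot'],degrees=True).as_matrix();print(M.T@(np.array([.559,-.0462,.184])-s['position'])/.12)
g=cam('scene');t=cam('top')
a=cv2.resize(g['frame'][130:280,140:300],None,fx=2.4,fy=2.4,interpolation=cv2.INTER_CUBIC)
b=cv2.resize(t['frame'][130:280,200:360],None,fx=2.4,fy=2.4,interpolation=cv2.INTER_CUBIC)
cv2.imwrite('pics/h1.png',np.hstack([a,b]))
tip=s['position']+M@[0,0,.097]; print(proj(g,tip),proj(t,tip))
E
```

```text
2.35 [ 0.55892003 -0.04402442  0.26038509] [ 1.79944655e+02 -4.16893865e-02 -1.77908352e+02] [-1.61028453e+01  4.58880384e+00  1.04517553e+02  4.18525199e-02
  7.09505344e+01 -1.08208153e+02] 0.03994527961811058
[-4.67408171e-04 -1.87569142e-02  6.36524465e-01]
[[225.9917369  183.86251841]] [[277.37010632 206.26550601]]
```

View pics/h1.png

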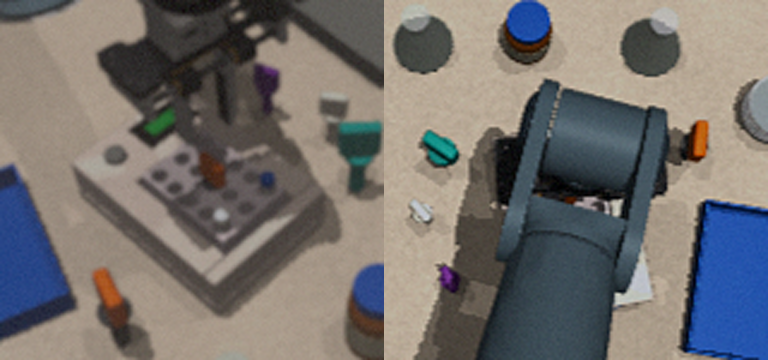

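The left view shows the open fingers straddling the orange tab at crop (210,168), lined up with it. In the top view the arm hides the tab. I'll descend and pinch.

send_rows(increments=[0,-0.012,0.3,0,-0.15,0,-0.012,0.4,0,-0.15,0,-0.012,0.5,0,-0.15,0,-0.012,0.57,0,-0.15,0,-0.012,0.63,0,-0.15,0,-0.012,0.63,0,-0.15,0,-0.012,0.63,0,-1,0,-0.012,0.63,0,-1,0,-0.012,0.63,0,-1,0,-0.012,0.63,0,-1,0,-0.012,0.63,0,-1,0,-0.012,0.63,0,-1], newtons=60)

```text
time_s: 3.45
position: [0.5594, -0.0463, 0.1859]
ee_rot: [179.8, 0.1, -178.0]
contact_force: [0.9, 5.5, 3.2]
grip_width: 0.0119
grasp_force: 59.8
```

send_rows(increments=[0,-0.007,0,0.019,-1,0,-0.007,0,0.038,-1,0,-0.007,0,0.057,-1,0,-0.007,-0.0015,0.076,-1,0,-0.007,-0.003,0.095,-1,0,-0.007,-0.0045,0.114,-1,0,-0.007,-0.006,0.133,-1,0,-0.007,-0.0075,0.152,-1,0,-0.007,-0.009,0.171,-1,0,-0.007,-0.0105,0.19,-1], newtons=60)

```text
time_s: 4.28
position: [0.5594, -0.0466, 0.1861]
ee_rot: [179.8, -0.1, 113.3]
contact_force: [3.9, 6.8, -4.6]
grip_width: 0.0121
grasp_force: 59.5
```

send_rows(increments=[0.012,0.014,-0.0017,0.019,-1,0.012,0.014,-0.0034,0.038,-1,0.012,0.014,-0.0051,0.057,-1,0.012,0.014,-0.0068,0.076,-1,0.012,0.014,-0.0085,0.095,-1,0.012,0.014,-0.0102,0.114,-1,0.012,0.014,-0.0119,0.133,-1,0.012,0.014,-0.0136,0.152,-1,0.012,0.014,-0.0153,0.171,-1,0.012,0.014,-0.017,0.19,-1,0.012,0.014,-0.0187,0.209,-1,0.012,0.014,-0.0204,0.228,-1,0.012,0.014,-0.0221,0.247,-1,0.012,0.014,-0.0238,0.266,-1,0.012,0.014,-0.0255,0.285,-1,0.012,0.014,-0.0272,0.304,-1,0.012,0.014,-0.0289,0.323,-1,0.012,0.014,-0.0306,0.342,-1,0.012,0.014,-0.0323,0.361,-1,0.012,0.014,-0.0323,0.38,-1])

```text
time_s: 5.95
position: [0.5593, -0.0458, 0.1886]
ee_rot: [180.0, 0.1, -23.5]
contact_force: [2.5, 0.6, -7.9]
grip_width: 0.0117
grasp_force: 59.5
```

```bash
python3 - <<'E'
from h import *
s=r.read_state();print(s)
E
```

```text
{'time_s': 5.95, 'joint_pos': array([-1.62627045e+01,  9.90650581e+00,  1.06905140e+02,  1.08187447e-02,
        6.32760036e+01,  9.72225286e+01]), 'dq': array([ 4.20668100e-02, -4.63570236e-02, -7.78205437e-02, -2.56412732e-01,
        2.71469115e-01,  8.13157805e+01]), 'tau': array([ -0.33436473, -39.14713025, -30.58668852,  -0.08789495,
         0.54085068,  -0.96818034]), 'position': array([ 0.55927896, -0.04582423,  0.18856046]), 'ee_rot': array([ 1.79998559e+02,  8.81686541e-02, -2.34901067e+01]), 'contact_force': array([ 2.46224738,  0.60515139, -7.88790942]), 'wrist_torque': array([ 0.07306002, -0.34003063,  0.20438744]), 'grasp_force': 59.54269051551819, 'grip_width': 0.011659864271733746}
```

send_rows(increments=[0,0,0,-0.019,-1,0,0,0,-0.038,-1,0,0,-0.0018,-0.057,-1,0,0,-0.0036,-0.076,-1,0,0,-0.0054,-0.095,-1,0,0,-0.0072,-0.114,-1,0,0,-0.009,-0.133,-1,0,0,-0.0108,-0.152,-1,0,0,-0.0126,-0.171,-1,0,0,-0.0144,-0.19,-1,0,0,-0.0162,-0.209,-1,0,0,-0.018,-0.228,-1,0,0,-0.0198,-0.247,-1,0,0,-0.0216,-0.266,-1,0,0,-0.0234,-0.285,-1,0,0,-0.0252,-0.304,-1,0,0,-0.027,-0.323,-1,0,0,-0.0288,-0.342,-1,0,0,-0.0306,-0.361,-1,0,0,-0.0324,-0.38,-1])

```text
time_s: 7.62
position: [0.5589, -0.0453, 0.1917]
ee_rot: [-179.9, -0.2, 113.9]
contact_force: [3.0, 1.2, -11.4]
grip_width: 0.0118
grasp_force: 59.8
```

send_rows(increments=[0,0,0,0.019,-1,0,0,0,0.038,-1,0,0,0,0.057,-1,0,0,0,0.076,-1,0,0,-0.0015,0.095,-1,0,0,-0.003,0.114,-1,0,0,-0.0045,0.133,-1,0,0,-0.006,0.152,-1,0,0,-0.0075,0.171,-1,0,0,-0.009,0.19,-1,0,0,-0.0105,0.209,-1,0,0,-0.012,0.228,-1,0,0,-0.0135,0.247,-1,0,0,-0.015,0.266,-1,0,0,-0.0165,0.285,-1,0,0,-0.018,0.304,-1,0,0,-0.0195,0.323,-1,0,0,-0.021,0.342,-1,0,0,-0.0225,0.361,-1,0,0,-0.024,0.38,-1])

```text
time_s: 9.28
position: [0.5592, -0.0457, 0.195]
ee_rot: [-180.0, 0.1, -23.5]
contact_force: [2.0, -0.3, -10.4]
grip_width: 0.0114
grasp_force: 59.6
```

send_rows(increments=[0,0,0,-0.019,-1,0,0,0,-0.038,-1,0,0,0,-0.057,-1,0,0,-0.0016,-0.076,-1,0,0,-0.0032,-0.095,-1,0,0,-0.0048,-0.114,-1,0,0,-0.0064,-0.133,-1,0,0,-0.008,-0.152,-1,0,0,-0.0096,-0.171,-1,0,0,-0.0112,-0.19,-1,0,0,-0.0128,-0.209,-1,0,0,-0.0144,-0.228,-1,0,0,-0.016,-0.247,-1,0,0,-0.0176,-0.266,-1,0,0,-0.0192,-0.285,-1,0,0,-0.0208,-0.304,-1,0,0,-0.0224,-0.323,-1,0,0,-0.024,-0.342,-1,0,0,-0.0256,-0.361,-1,0,0,-0.0272,-0.38,-1])

```text
time_s: 10.95
position: [0.559, -0.0454, 0.1981]
ee_rot: [-179.9, -0.2, 113.9]
contact_force: [2.4, 1.7, -10.3]
grip_width: 0.0118
grasp_force: 59.8
```

send_rows(increments=[0,0,0,0.019,-1,0,0,0,0.038,-1,0,0,0,0.057,-1,0,0,-0.0016,0.076,-1,0,0,-0.0032,0.095,-1,0,0,-0.0048,0.114,-1,0,0,-0.0064,0.133,-1,0,0,-0.008,0.152,-1,0,0,-0.0096,0.171,-1,0,0,-0.0112,0.19,-1,0,0,-0.0128,0.209,-1,0,0,-0.0144,0.228,-1,0,0,-0.016,0.247,-1,0,0,-0.0176,0.266,-1,0,0,-0.0192,0.285,-1,0,0,-0.0208,0.304,-1,0,0,-0.0224,0.323,-1,0,0,-0.024,0.342,-1,0,0,-0.0256,0.361,-1,0,0,-0.0272,0.38,-1])

```text
time_s: 12.62
position: [0.5592, -0.0458, 0.2015]
ee_rot: [-180.0, 0.1, -23.5]
contact_force: [2.5, -0.2, -9.6]
grip_width: 0.0117
grasp_force: 59.6
```

```bash
python3 - <<'E'
from h import *
s=r.read_state();print(s['time_s'],s['position'],s['contact_force'],s['wrist_torque'])
g=cam('scene')
cv2.imwrite('pics/tw.png',cv2.resize(g['frame'][165:275,165:285],None,fx=5,fy=5,interpolation=cv2.INTER_CUBIC))
E
```

```text
12.6167 [ 0.55918067 -0.04575139  0.2015129 ] [ 2.48336755 -0.16329871 -9.58552314] [ 0.0231011  -0.44932632  0.11606315]
```

View pics/tw.png

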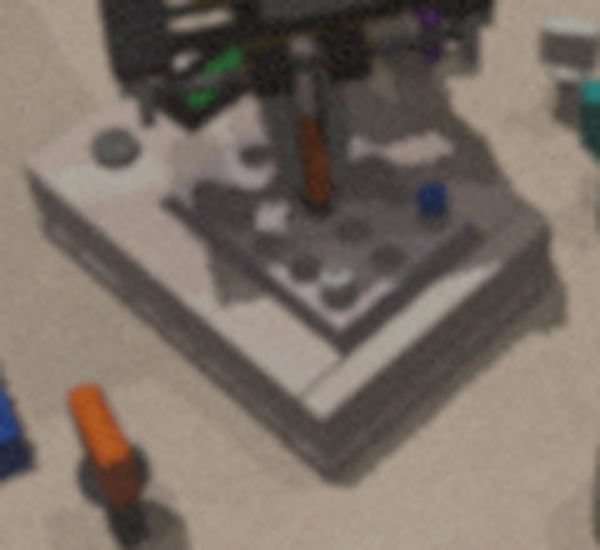

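The fingers hold the turned tab at crop (315,165). It has come up about 15 mm and the block still looks seated. Two more sweeps.

send_rows(increments=[0,0,0,-0.019,-1,0,0,0,-0.038,-1,0,0,0,-0.057,-1,0,0,-0.0016,-0.076,-1,0,0,-0.0032,-0.095,-1,0,0,-0.0048,-0.114,-1,0,0,-0.0064,-0.133,-1,0,0,-0.008,-0.152,-1,0,0,-0.0096,-0.171,-1,0,0,-0.0112,-0.19,-1,0,0,-0.0128,-0.209,-1,0,0,-0.0144,-0.228,-1,0,0,-0.016,-0.247,-1,0,0,-0.0176,-0.266,-1,0,0,-0.0192,-0.285,-1,0,0,-0.0208,-0.304,-1,0,0,-0.0224,-0.323,-1,0,0,-0.024,-0.342,-1,0,0,-0.0256,-0.361,-1,0,0,-0.0272,-0.38,-1])

```text
time_s: 14.33
position: [0.5591, -0.0456, 0.205]
ee_rot: [-179.9, -0.1, 114.1]
contact_force: [1.6, -0.3, -9.5]
grip_width: 0.0117
grasp_force: 59.8
```

send_rows(increments=[0,0,0,0.019,-1,0,0,0,0.038,-1,0,0,0,0.057,-1,0,0,-0.0016,0.076,-1,0,0,-0.0032,0.095,-1,0,0,-0.0048,0.114,-1,0,0,-0.0064,0.133,-1,0,0,-0.008,0.152,-1,0,0,-0.0096,0.171,-1,0,0,-0.0112,0.19,-1,0,0,-0.0128,0.209,-1,0,0,-0.0144,0.228,-1,0,0,-0.016,0.247,-1,0,0,-0.0176,0.266,-1,0,0,-0.0192,0.285,-1,0,0,-0.0208,0.304,-1,0,0,-0.0224,0.323,-1,0,0,-0.024,0.342,-1,0,0,-0.0256,0.361,-1,0,0,-0.0272,0.38,-1])

```text
time_s: 16.0
position: [0.5601, -0.0461, 0.2106]
ee_rot: [-180.0, -0.0, -23.4]
contact_force: [0.9, 1.2, -1.3]
grip_width: 0.0118
grasp_force: 59.7
```

send_rows(increments=[0,0,-0.03,0,-1,0,0,-0.06,0,-1,0,0,-0.1,0,-1,0,0,-0.14,0,-1,0,0,-0.2,0,-1,0,0,-0.3,0,-1,0,0,-0.45,0,-1,0,0,-0.65,0,-1,0,0,-0.65,0,-1,0,0,-0.65,0,-1])

```text
time_s: 16.83
position: [0.5608, -0.0463, 0.29]
ee_rot: [-180.0, -0.2, -23.2]
contact_force: [0.7, -0.4, -1.8]
grip_width: 0.012
grasp_force: 59.7
```

```bash
python3 - <<'E'
from h import *
s=r.read_state();print(s['time_s'],s['position'],s['ee_rot'],s['contact_force'],s['joint_pos'][[0,5]])
M=R.from_euler('xyz',s['ee_rot'],degrees=True).as_matrix()
print(M.T@(np.array([.441,-.289,s['position'][2]])-s['position'])/.12)
g=cam('scene')
cv2.imwrite('pics/up.png',cv2.resize(g['frame'][130:290,90:290],None,fx=3.5,fy=3.5,interpolation=cv2.INTER_CUBIC))
sc=cam('scene')
for c in[(91,222),(146,202),(168,258),(110,279)]: print('tray',atz(sc,*c,.035 if c[1]<270 else .035))
E
```

```text
16.8333 [ 0.56075963 -0.04631651  0.29003807] [-179.97252646   -0.24015298  -23.15688283] [ 0.69564923 -0.42666344 -1.7844024 ] [-16.26500986  96.89225968]
[-1.22294485e-01  2.25188565e+00 -1.59238326e-03]
tray [ 0.3443898  -0.34922389  0.035     ]
tray [ 0.37467419 -0.200435    0.035     ]
tray [ 0.57170584 -0.24125062  0.035     ]
tray [ 0.53565336 -0.3795444   0.035     ]
```

View pics/up.png

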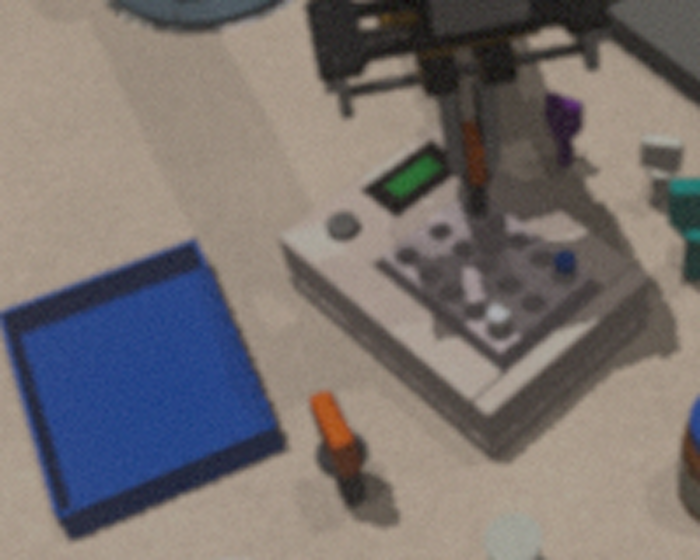

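The pin is clear of the bore: its tip is at crop (478,205), held above the block. The block is down and the tray is at crop (140,390). I'll carry the pin over to the tray.

send_rows(increments=[-0.04,0.25,0,0,-1,-0.08,0.5,0,0,-1,-0.109,0.747,0,0,-1,-0.109,0.747,0,0,-1])

```text
time_s: 17.27
position: [0.5104, -0.126, 0.2861]
ee_rot: [179.9, 0.2, -23.4]
contact_force: [-0.8, -0.7, -0.3]
grip_width: 0.0115
grasp_force: 59.7
```

send_rows(increments=[-0.04,0.25,0,0,-1,-0.08,0.5,0,0,-1,-0.109,0.747,0,0,-1,-0.109,0.747,0,0,-1])

```text
time_s: 17.6
position: [0.4634, -0.2031, 0.2865]
ee_rot: [180.0, 0.1, -23.4]
contact_force: [0.0, -0.1, -1.9]
grip_width: 0.0116
grasp_force: 59.7
```

send_rows(increments=[-0.04,0.25,0,0,-1,-0.08,0.5,0,0,-1,-0.109,0.747,0,0,-1,-0.109,0.747,0.5,0,-1,-0.109,0.747,0.9,0,-1,-0.109,0.747,0.9,0,-1,-0.109,0.747,0.9,0,-1,-0.109,0.747,0.9,0,-1])

```text
time_s: 18.27
position: [0.4177, -0.2766, 0.1784]
ee_rot: [-179.9, 0.2, -23.2]
contact_force: [0.1, -0.5, -0.4]
grip_width: 0.0117
grasp_force: 59.7
```

```bash
python3 - <<'E'
from h import *
s=r.read_state();print(s['time_s'],s['position'],s['ee_rot'],s['contact_force'])
g=cam('scene')
cv2.imwrite('pics/tray.png',cv2.resize(g['frame'][130:290,60:260],None,fx=3.5,fy=3.5,interpolation=cv2.INTER_CUBIC))
E
```

```text
18.2667 [ 0.41769131 -0.2765739   0.17837297] [-179.88437344    0.23236011  -23.15002003] [ 0.07433931 -0.5385754  -0.42397536]
```

View pics/tray.png

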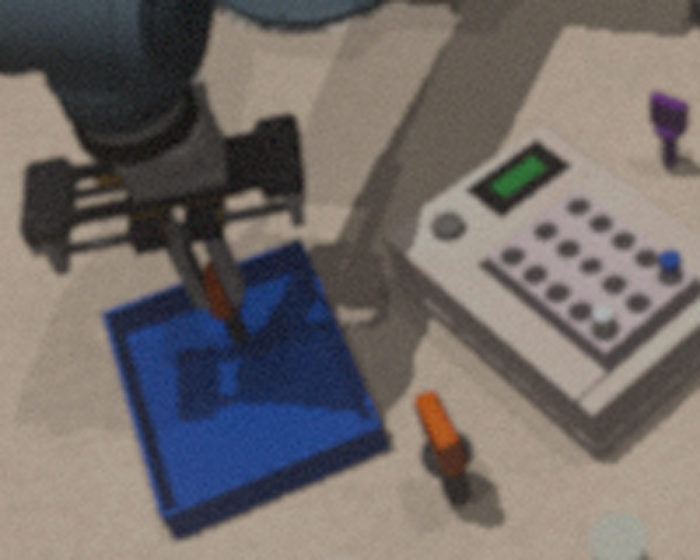

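The pin hangs over the middle of the blue tray, its nose near crop (238,335), and the block is seated with an empty bore. I'll lower until it touches.

send_rows(increments=[0,0,0.08,0,-1,0,0,0.14,0,-1,0,0,0.17,0,-1,0,0,0.185,0,-1,0,0,0.2,0,-1,0,0,0.21,0,-1,0,0,0.21,0,-1])

```text
time_s: 18.9
position: [0.4181, -0.2779, 0.1548]
ee_rot: [-180.0, 0.0, -23.2]
contact_force: [0.6, 0.7, -1.0]
grip_width: 0.0118
grasp_force: 59.7
```

send_rows(increments=[0,0,0.01,0,-1,0,0,0.015,0,-1,0.042,0,0.017,0,-1,0.083,0,0.021,0,-1,0.125,0,0.028,0,-1,0.165,0,0.038,0,-1,0.205,0,0.051,0,-1,0.244,0,0.067,0,-1,0.282,0,0.085,0,-1], newtons=4)

```text
time_s: 19.65
position: [0.4498, -0.2915, 0.1444]
ee_rot: [180.0, -0.0, -23.2]
contact_force: [0.7, 0.1, 1.1]
grip_width: 0.0119
grasp_force: 4.0
```

```bash
python3 - <<'E'
from h import *
s=r.read_state();print(s['time_s'],s['position'],s['ee_rot'],s['contact_force'])
g=cam('scene')
cv2.imwrite('pics/tilt.png',cv2.resize(g['frame'][170:290,80:200],None,fx=4.5,fy=4.5,interpolation=cv2.INTER_CUBIC))
E
```

```text
19.65 [ 0.44975731 -0.29148988  0.14443039] [ 1.79990852e+02 -1.39959362e-02 -2.31777122e+01] [0.70296254 0.07263588 1.08416771]
```

View pics/tilt.png

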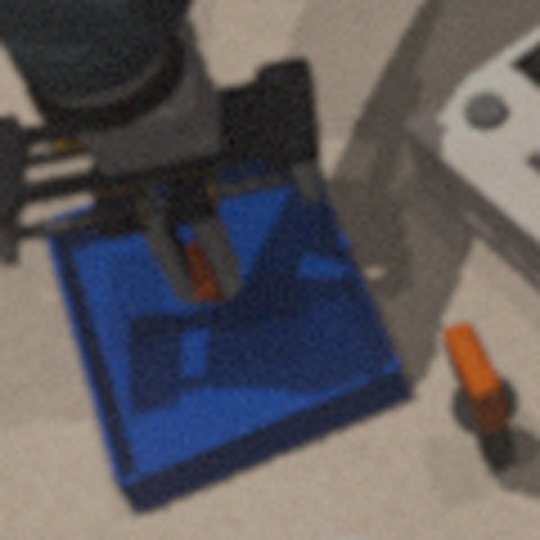

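The tab at crop (203,270) now leans toward the camera and the shaft is hidden behind it, so the pin is pivoting. I'll continue the arc.

send_rows(increments=[0.036,0,0.021,0,-1,0.071,0,0.045,0,-1,0.104,0,0.07,0,-1,0.135,0,0.098,0,-1,0.164,0,0.129,0,-1,0.191,0,0.161,0,-1,0.215,0,0.194,0,-1,0.238,0,0.23,0,-1,0.25,0,0.255,0,-1,0.25,0,0.255,0,-1,0.25,0,0.255,0,-1])

```text
time_s: 20.62
position: [0.4763, -0.3025, 0.1133]
ee_rot: [-180.0, 0.1, -23.2]
contact_force: [-0.1, -0.2, -1.6]
grip_width: 0.0119
grasp_force: 4.0
```

send_rows(increments=[0,0,0,0,-0.3,0,0,0,0,-0.3,0,0,0,0,-0.3,0,0,0,0,-0.3,0,0,0,0,-0.3,0,0,0,0,-0.3,0,0,-0.1,0,-0.3,0,0,-0.3,0,-0.3,0,0,-0.6,0,-0.3,0,0,-0.9,0,-0.3,0,0,-1,0,-0.3,0,0,-1,0,-0.3,0,0,-1,0,-0.3])

```text
time_s: 21.7
position: [0.4767, -0.303, 0.2343]
ee_rot: [180.0, -0.0, -23.2]
contact_force: [-0.2, 0.2, -0.4]
grip_width: 0.0331
grasp_force: 0.0
```

```bash
python3 - <<'E'
from h import *
s=r.read_state();print(s['time_s'],s['position'],s['contact_force'],s['grip_width'])
g=cam('scene')
cv2.imwrite('pics/end.png',cv2.resize(g['frame'][160:290,80:280],None,fx=3.5,fy=3.5,interpolation=cv2.INTER_CUBIC))
E
```

```text
21.7 [ 0.47671514 -0.30295653  0.2342585 ] [-0.1574682   0.17047712 -0.36799505] 0.03305375957293679
```

View pics/end.png

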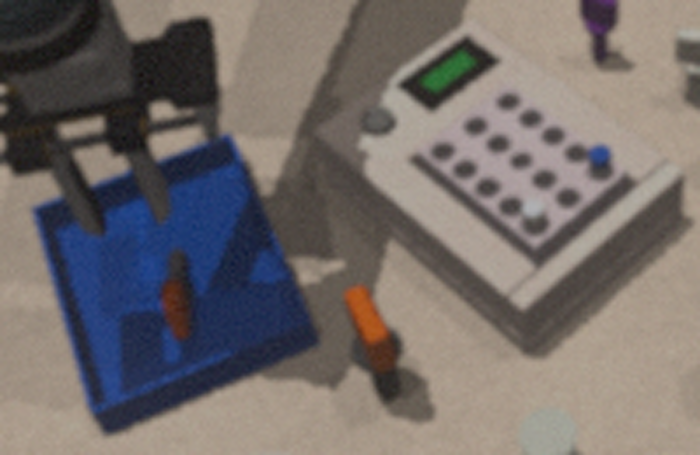

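The pin lies flat inside the blue tray at crop (177,295), let go. The block is seated and the gripper is clear. Handing in.

```bash
python3 -c "
from station import r
print(r.sign_off())"
```

```text
the job is handed in; nothing more can be done
None
```

I twisted the orange-tabbed pin free, laid it down in the blue tray and let go. The last picture shows it lying inside the tray walls with the block on its seat; the job is handed in, at about 22 s of the 72 s allowed, and no verdict came back.

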